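# Shut the marked air valve under the sliding cover

## Task

On the workshop bench stands the green air manifold box. With the fingertips, push its loose metal cover all the way over to the robot's left, against the end of the box, so that the valve bay is fully open; then push the red valve handle with the white band round to its stop so that it is shut. Do not lift the cover, leave the blue handle as it is, do not disturb the things standing and lying around the box, and finish with the robot clear of everything.

Things in the scene. Friction and masses are not known exactly. Their poses are not given: they have to be found in the camera images.
- box: Green manifold box fixed to the bench, 306 mm (its x) by 356 mm (its y), rim 72 mm high. Origin: centre of its underside; z up; its x points away from the robot, its y to the robot's left (yawed up to 0.35 rad). The -y half is the valve bay under the cover, the +y half a flat deck 62 mm high. Pipe stubs (top 34 mm high) stick out of both y ends to 232 mm from the origin.
- bay (a point): Centre of the valve bay's floor, at (0, -86, 6) mm in the box's frame. The bay is open-topped, 260 mm in the box's x by 172 mm in y. On its floor two copper pipes run along y (tops 29 mm over the bench) through brass valve bodies 32 mm across and 32 mm high, with the levers on top.
- track_end (a point): Middle of the cover track's end, at (0, 172, 64) mm in the box's frame, on the inner face of the +y end wall, which stops the cover. The track is two ledges 64 mm high along the box's long sides (|x| 130 to 150 mm), with 72 mm high lips outside that guide the cover along the box's y.
- cover: Loose aluminium cover, 284 mm (x) by 168 mm (y) by 6 mm, 0.3 to 0.65 kg, lying on the ledges, top face 70 mm over the bench, 3 mm play to each lip. Origin: centre of its underside; axes as the box's. It starts over the bay, origin at y = -86 to -70 mm in the box's frame, and slides along the box's y (friction, a few N) until it meets the end wall with its origin at y = 88 mm.
- cover_handle (a point): Centre of the black upright bar on top of the cover's middle: 100 mm along x, 10 mm thick in y, standing from 6 to 36 mm over the cover's underside (70 to 100 mm over the bench). This point is 21 mm over the cover's underside (85 mm over the bench).
- red_handle (a joint): Turn of the marked handle (red with a white band), a quarter-turn valve lever turning about a vertical pin: 0 open, pointing along the box's +y; grows clockwise seen from above; 1.571 shut, at its stop, pointing along the box's +x. Starts at 0 to 0.3. Stiff by friction (about 0.12 N m, some 3 N at 45 mm from the pin), stays where it is left.
- red_pivot (a point): On the red handle's turning axis, at mid-height of the lever, 45 mm over the bench, hidden under the cover at the start. It lies at y = -120 mm in the box's frame, at x = -65 mm or x = 50 mm (the red and blue valves swap places).
- red_tip (a point): Middle of the end of the red lever, 62 mm from red_pivot, 45 mm over the bench. The lever is a straight bar from the pivot to this point, 14 mm wide, its faces from 36 to 54 mm over the bench, with a round hub of 22 mm diameter on the pivot; the white band is 36 to 48 mm from the pivot.
- blue_handle (a joint): Turn of the plain blue handle, same make, size and sense as the red one; starts at 0 to 0.3 and is to be left as it is.
- blue_pivot (a point): On the blue handle's turning axis, 45 mm over the bench; at y = -120 mm in the box's frame and at whichever of x = -65 mm or 50 mm the red one is not.
- blue_tip (a point): Middle of the end of the blue lever, 62 mm from blue_pivot, 45 mm over the bench.
- jar: Bystander: amber glass jar with a steel cap, 64 mm diameter, 85 mm high, standing off the box's +y end. Origin: centre of its underside.
- can: Bystander: yellow can, 56 mm diameter, 110 mm high, standing off the box's +y end. Origin: centre of its underside.
- spanner: Bystander: steel spanner 170 mm long, lying off the box's -y end. Origin: under its middle; it lies along its own x.

How it is judged:
By the outcome, as a careful person would: the job done as asked, in the order asked, and still so for the second after the job is handed in, with the robot touching nothing.
It also fails if it takes over 50 s, if anything falls off the work surface, if the arm or the gripper's body presses on something with over 40 N, if the wrist force passes 120 N, or if a joint passes its speed limit or range.

## Robot

A 6-joint arm with a two-finger parallel gripper is mounted at the origin on the work surface. World frame = base frame: x ahead of the robot, y to its left, z up, the work surface at z = 0. Lengths are in m, angles in degrees, forces in N, time in s.
With the tool pointing down it reaches from about 0.3 to 0.875 m from the base axis. Payload 4.2 kg.
Tool frame: the origin (TCP) lies on the centre line of the jaws, within the pads' length; the fingertips stand 11 mm ahead of it and the grasp point (between the pads) lies 8 mm behind it; z points along the fingers, y is the direction in which the jaws open and shut (so a half turn about z gives the same grasp; the last joint's range is limited). The gripper opens to 85 mm and grips with 20 to 120 N. Pads are 22 mm wide; open, the fingers measure 114 mm over their backs; the gripper's body (76 mm by 85 mm) begins 54 mm behind the grasp point. The pads swing forward as they close: fully open they stand 13 mm farther back than shut.
Start: joints at [62.395, 18.312, 89.639, -0, 72.044, -1.146], TCP at [0.256, 0.515, 0.242] pointing down, gripper open.
Joint ranges: [-177.97, 177.97], [-48.28, 115.42], [12.27, 149.76], [-77.06, 257.06], [2.81, 150.46], [-146.56, 146.56]. Speed limits (degrees/s): [147.25, 147.25, 180, 180, 180, 180].

## Interface

Orientations are given as a 3x3 rotation matrix whose columns are the frame's x, y, z axes.
In Python, from plant import telemetry, optics, bot gives the robot as it stands. The module is installed in compiled form; this text tells all that it offers.
- The arm moves only by the tool move_arm, never from a script. Its argument "targets" is a list of rows, each a list of 3 entries, a list of its own where there are three numbers: the shift along the tool's x, y, z in cm, then the turn, a rotation vector about the tool's x, y, z in rad, then the opening in per cent of the stroke, from 0 (shut) to 100 (fully open). A call has 1 to 10 rows; each row is the pose to reach, as a shift and turn from the pose measured when the call began, along the tool's axes at that moment; what a row does not reach only later rows make up. A row lasts 1/10 s, in which the tool goes at most 50 mm and 8.59 degrees, less where a joint would pass 70% of its speed; a pose out of reach is approached as far as the arm can. A call with a gripper value outside its range is refused whole. The fingers move at their own pace and stop on an object; the grip force is fixed at half the most. Time passes only in rows, so rows that repeat a pose let the fingers close. It gives the time, the measured TCP pose, the force and the opening at its end, in the units of the state.
- telemetry.get_obs(): the state, without advancing time (a new reading comes with each control period).
- optics.snapshot(name): name is "scene" or "top" or "wrist"; returns (picture, depth): 420x560x3 uint8, red, green, blue; 420x560 float32, m along the optical axis (not along the pixel's ray), 0 where there is no reading.
- optics.get_calibration(name): a dict with "fov_y" (degrees; the focal length in pixels is half the picture's height over the tangent of half this angle, whatever the lens; pixels are square), "cx", "cy" (the principal point, pixels), "rvec" (rotation vector, rad) and "tvec" (3), from world to camera coordinates, as OpenCV has them. Camera axes: x right, y down, z forward; pixel columns grow to the right and rows downward; lengths in m; the calibration is good to about 2 mm. A picture is of the moment at which its call begins: read the wrist's pose just before it. get_calibration takes no time and is no camera call; for the wrist camera it gives the pose at the moment of the call.
- bot.finish_job(): hands the job in, once; it reports no verdict.
The state is a dict: "t": time; "joint_pos": joint angles; "joint_vel": joint speeds; "joint_torque": joint torques, N m; "eef_pos": TCP position; "orientation": TCP orientation; "ft_force": force on the tool from outside, world axes, zero at the start; "torque": the same for the moment, N m; "finger_gap": finger opening in m.
Only numpy, scipy, OpenCV 4.12 (cv2) and the standard library are available. Lean on these libraries where they do the work, as an engineer would, in place of code of your own. Each camera call takes 0.05 s, during which the arm holds its last target.

## Working session

There is one attempt and no reset: what is moved stays moved. The work goes in short steps, Python scripts to look and compute and a tool call to move; the robot and the scene stay as the last step left them, time stands still between calls to the robot, and variables do not carry over. Pictures are saved under pics/ and viewed, and the job is handed in when it is done.

Besides the shell and the picture viewer there is one more tool, called after "Call:" as a command line: name --argument value ..., lists and objects as JSON in quotes. move_arm: Moves the arm, as the interface text tells. Its arguments: {"type":"object","properties":{"targets":{"type":"array"}},"required":["targets"]}

```bash
mkdir -p pics
cat > h.py <<'E'
import numpy as np,cv2
from plant import telemetry, optics, bot
def cam(n):
    c=optics.get_calibration(n); f=210/np.tan(np.radians(c['fov_y'])/2)
    R=cv2.Rodrigues(np.array(c['rvec'],float))[0]; t=np.array(c['tvec'],float).ravel()
    return f,c['cx'],c['cy'],R,t,c
def ray(C,uv,z):
    f,cx,cy,R,t,_=C; uv=np.atleast_2d(np.array(uv,float))
    d=np.c_[(uv[:,0]-cx)/f,(uv[:,1]-cy)/f,np.ones(len(uv))]@R
    o=-R.T@t
    return o+d*((z-o[2])/d[:,2])[:,None]
def proj(C,P):
    f,cx,cy,R,t,_=C; p=np.atleast_2d(P)@R.T+t
    return np.c_[p[:,0]/p[:,2]*f+cx,p[:,1]/p[:,2]*f+cy]
def cloud(C,D):
    f,cx,cy,R,t,_=C; v,u=np.mgrid[:D.shape[0],:D.shape[1]]
    P=np.stack([(u-cx)/f*D,(v-cy)/f*D,D],-1)
    return (P-t)@R
def save(n,a): cv2.imwrite('pics/'+n+'.png',a[...,::-1])
E
python3 - <<'E'
from h import *
for n in('top','scene'):
    C=cam(n);print(n,C[5])
    p,d=optics.snapshot(n);save(n+'0',p);np.save(n+'0.npy',d);print((d>0).mean())
o=telemetry.get_obs();print(o)
E
```

```text
top {'fov_y': 42.438051383740635, 'cx': 281.8225451401861, 'cy': 207.83661403330342, 'rvec': array([ 2.12875508, -2.1368215 ,  0.14281231]), 'tvec': array([0.06384075, 0.54979431, 1.22520778])}
0.9960756802721088
scene {'fov_y': 57.919916243954916, 'cx': 283.9927971428271, 'cy': 214.29912905678748, 'rvec': array([ 1.23302584,  2.39868695, -0.87378969]), 'tvec': array([ 0.2919443 , -0.30596647,  1.27808505])}
0.996062925170068
{'t': 0.1, 'joint_pos': array([ 6.23958141e+01,  1.83468364e+01,  8.96973667e+01,  5.28160927e-04,
        7.20443209e+01, -1.14648206e+00]), 'joint_vel': array([-0.07745191, -0.11206697, -0.27456943,  0.09770581,  0.11648373,
       -0.0106518 ]), 'joint_torque': array([ 4.99468879e-04, -4.16409552e+01, -2.34704125e+01,  4.94030246e-05,
        4.86207224e-03,  6.70975339e-06]), 'eef_pos': array([0.25600303, 0.51442599, 0.24159165]), 'orientation': array([[-8.95262220e-01,  4.45539036e-01, -7.23679925e-04],
       [ 4.45539622e-01,  8.95261181e-01, -1.36510057e-03],
       [ 3.96769508e-05, -1.54455105e-03, -9.99998806e-01]]), 'ft_force': array([-0.07490028,  0.52008518,  1.07239553]), 'torque': array([-0.00649055,  0.02633216, -0.00062613]), 'finger_gap': 0.0855130159004939}
```

View pics/top0.png

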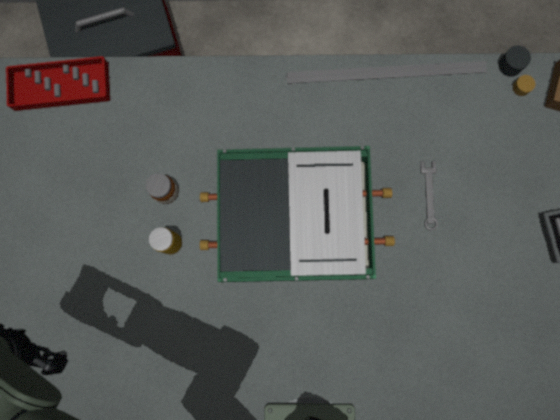

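View pics/scene0.png

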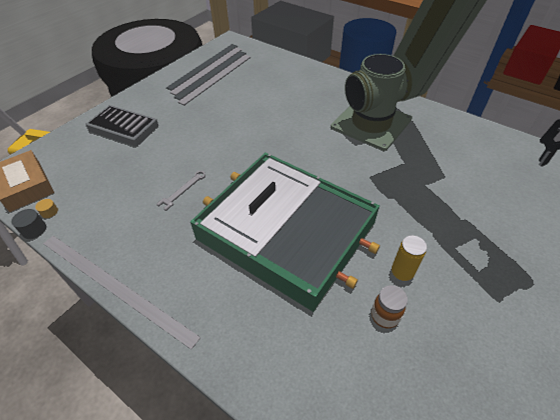

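The top view shows the box centred near pixel (295, 214), with the white cover over its right half and the black bar at about (327, 211). The jar (162, 188) and can (165, 240) stand to the left, and the spanner (429, 195) lies to the right. Next I'll measure these.

```bash
cat > m.py <<'E'
from h import *
p=cv2.imread('pics/top0.png');C=cam('top');h=cv2.cvtColor(p,cv2.COLOR_BGR2HSV);D=np.load('top0.npy')
W=cloud(C,D)
def show(nm,m,z,reg):
    mm=np.zeros_like(m);x0,x1,y0,y1=reg;mm[y0:y1,x0:x1]=m[y0:y1,x0:x1]
    c=max(cv2.findContours(mm,cv2.RETR_EXTERNAL,cv2.CHAIN_APPROX_NONE)[0],key=cv2.contourArea)
    P=ray(C,c[:,0,:],z)[:,:2]; r=cv2.minAreaRect((P*1000).astype(np.float32)); 
    print(nm,'rect',np.round(r[0],1),np.round(r[1],1),round(r[2],2),'depthz',np.round(np.median(W[mm>0][:,2]),4)); return mm,c,r
g=cv2.inRange(h,(50,90,30),(85,255,200))
show('green',g,.072,(200,390,130,300))
w=cv2.inRange(h,(0,0,165),(180,60,255))
show('cover',w,.070,(270,385,130,300))
b=cv2.inRange(h,(0,0,0),(180,255,45))
show('bar',b,.100,(310,345,180,245))
# depth based
zz=W[...,2]
for nm,lo,hi in(('bar>85',.085,.12),('cover',.066,.076)):
    m=((zz>lo)&(zz<hi)).astype(np.uint8)*255
    show(nm,m,.1 if 'bar' in nm else .07,(310,345,170,250) if 'bar' in nm else (210,385,130,300))
E
python3 m.py
```

```text
green rect [576.8 124.2] [215.7 168. ] 0.9 depthz 0.0695
cover rect [517.3 -40.3] [242.5 165.7] 1.16 depthz 0.0711
bar rect [533.8 -38.7] [94.8  5.7] 0.9 depthz 0.1015
bar>85 rect [536.1 -38.2] [99.5 10.9] 1.02 depthz 0.101
cover rect [536.1  32.6] [307.  355.6] 1.02 depthz 0.071
```

```bash
cat >> h.py <<'E'
from scipy.spatial.transform import Rotation as Ro
BC=np.array([.5361,.0326]);TH=np.radians(1.02)
def b2w(x,y):
    c,s=np.cos(TH),np.sin(TH);return BC+np.array([c*x-s*y,s*x+c*y])
def w2b(p):
    c,s=np.cos(TH),np.sin(TH);d=np.asarray(p)[...,:2]-BC;return d@np.array([[c,-s],[s,c]])
def goal(x,y,z,yaw=91.02):
    "box-frame x,y (m), TCP z, tool x yaw"
    o=telemetry.get_obs();R=o['orientation'];a=np.radians(yaw)
    T=np.array([[np.cos(a),np.sin(a),0],[np.sin(a),-np.cos(a),0],[0,0,-1]])
    d=R.T@(np.r_[b2w(x,y),z]-o['eef_pos'])
    print('shift cm',np.round(d*100,2),'rv',np.round(Ro.from_matrix(R.T@T).as_rotvec(),3),'now box',np.round(w2b(o['eef_pos'])*1000,1),'z',round(o['eef_pos'][2],4),'F',np.round(o['ft_force'],1),'t',o['t'],'gap',round(o['finger_gap'],4))
E
python3 -c "
from h import *
goal(0,-.11,.20)"
```

```text
shift cm [-51.62 -40.41   4.22] rv [-1.000e-03  1.000e-03  1.091e+00] now box [-271.5  486.7] z 0.2416 F [-0.1  0.5  1.1] t 0.1 gap 0.0855
```

Call:
move_arm --targets '[[[-51.6,-40.4,0],[0,0,1.091],0],[[-51.6,-40.4,0],[0,0,1.091],0],[[-51.6,-40.4,0],[0,0,1.091],0],[[-51.6,-40.4,0],[0,0,1.091],0],[[-51.6,-40.4,0],[0,0,1.091],0],[[-51.6,-40.4,0],[0,0,1.091],0],[[-51.6,-40.4,0],[0,0,1.091],0],[[-51.6,-40.4,0],[0,0,1.091],0],[[-51.6,-40.4,0],[0,0,1.091],0],[[-51.6,-40.4,0],[0,0,1.091],0]]'

```text
t: 1.1
eef_pos: [0.4714, 0.0613, 0.2421]
orientation: [[-0.018, 1.0, -0.001], [1.0, 0.018, -0.001], [-0.001, -0.001, -1.0]]
ft_force: [0.3, 0.2, 0.1]
finger_gap: -0.0001
```

```bash
python3 -c "
from h import *
goal(0,-.11,.12)"
```

```text
shift cm [-13.97   6.43  12.22] rv [-0.001  0.001 -0.   ] now box [-64.2  29.9] z 0.2421 F [0.3 0.2 0.1] t 1.1 gap -0.0001
```

Call:
move_arm --targets '[[[-14,6.4,0],[0,0,0],0],[[-14,6.4,0],[0,0,0],0],[[-14,6.4,0],[0,0,0],0],[[-14,6.4,0],[0,0,0],0],[[-14,6.4,4],[0,0,0],0],[[-14,6.4,8],[0,0,0],0],[[-14,6.4,12.2],[0,0,0],0],[[-14,6.4,12.2],[0,0,0],0],[[-14,6.4,12.2],[0,0,0],0],[[-14,6.4,12.2],[0,0,0],0]]'

```text
t: 2.1
eef_pos: [0.5393, -0.0776, 0.1225]
orientation: [[-0.018, 1.0, 0.003], [1.0, 0.018, -0.002], [-0.002, 0.003, -1.0]]
ft_force: [0.0, -0.5, -0.1]
finger_gap: -0.0005
```

```bash
python3 -c "
from h import *
goal(0,-.11,.088)
p,d=optics.snapshot('top');save('top1',p)
p,d=optics.snapshot('scene');save('scene1',p)"
```

```text
shift cm [ 0.03 -0.13  3.44] rv [0.003 0.002 0.   ] now box [   1.2 -110.3] z 0.1225 F [ 0.  -0.5 -0.1] t 2.1 gap -0.0005
```

View pics/scene1.png

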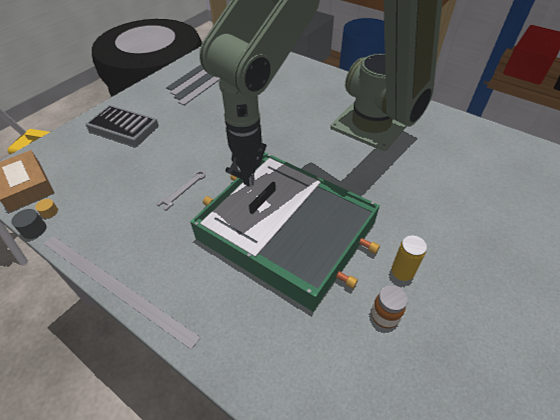

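The fingertips, near pixel (250, 185), are on the -y side of the bar at (262, 197), as planned. I'll lower them and start pushing.

Call:
move_arm --targets '[[[0,0,2],[0,0,0],0],[[0,0,3.3],[0,0,0],0],[[0,-0.1,3.4],[0,0,0],0],[[0,-0.1,3.4],[0,0,0],0],[[1,-0.1,3.4],[0,0,0],0],[[2,-0.1,3.4],[0,0,0],0],[[3,-0.1,3.4],[0,0,0],0],[[4,-0.1,3.4],[0,0,0],0],[[5,-0.1,3.4],[0,0,0],0],[[5,-0.1,3.4],[0,0,0],0]]'

```text
t: 3.2
eef_pos: [0.5377, -0.0263, 0.0889]
orientation: [[-0.019, 1.0, 0.005], [1.0, 0.019, -0.001], [-0.001, 0.005, -1.0]]
ft_force: [-0.2, 0.3, 0.4]
finger_gap: -0.0
```

```bash
python3 -c "
from h import *
goal(0,.06,.088)
p,d=optics.snapshot('top');save('top2',p)"
```

```text
shift cm [11.89 -0.03  0.07] rv [0.005 0.001 0.002] now box [  0.5 -58.9] z 0.0889 F [-0.2  0.3  0.4] t 3.2 gap -0.0
```

View pics/top2.png

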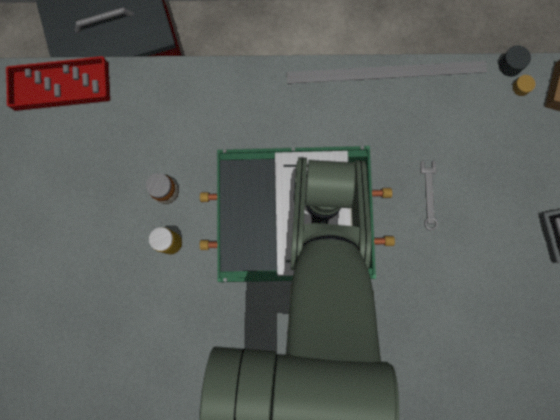

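The cover's left edge moved from column 288 to 275, about 30 mm, so it is sliding. I'll keep pushing.

Call:
move_arm --targets '[[[1.2,0,0],[0,0,0],0],[[2.4,0,0],[0,0,0],0],[[3.6,0,0],[0,0,0],0],[[4.8,0,0],[0,0,0],0],[[6,0,0],[0,0,0],0],[[7.2,0,0],[0,0,0],0],[[8.4,0,0],[0,0,0],0],[[9.5,0,0],[0,0,0],0],[[10.5,0,0],[0,0,0],0],[[11.2,0,0],[0,0,0],0]]'

```text
t: 4.25
eef_pos: [0.5352, 0.0862, 0.0886]
orientation: [[-0.02, 1.0, 0.004], [1.0, 0.02, -0.001], [-0.002, 0.004, -1.0]]
ft_force: [0.2, -5.0, 1.4]
finger_gap: -0.0001
```

```bash
python3 -c "
from h import *
goal(0,.07,.088)
p,d=optics.snapshot('scene');save('scene3',p)"
```

```text
shift cm [ 1.64 -0.    0.05] rv [0.004 0.002 0.002] now box [ 0.1 53.6] z 0.0886 F [ 0.2 -5.   1.4] t 4.25 gap -0.0001
```

View pics/scene3.png

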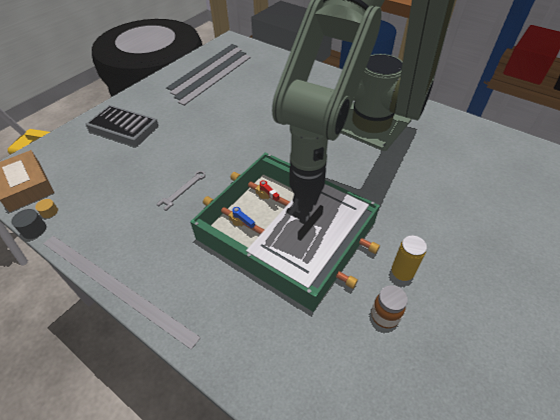

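The bay is now exposed, with red at (268, 190) on the robot side and blue at (240, 215) on the far side. The cover still has about 15 mm to go.

Call:
move_arm --targets '[[[0.4,0,0],[0,0,0],0],[[0.8,0,0],[0,0,0],0],[[1.1,0,0],[0,0,0],0],[[1.3,0,0],[0,0,0],0],[[1.3,0,0],[0,0,0],0]]'

```text
t: 4.8
eef_pos: [0.5349, 0.1004, 0.0885]
orientation: [[-0.019, 1.0, 0.004], [1.0, 0.019, 0.0], [0.0, 0.004, -1.0]]
ft_force: [-0.7, -2.2, 1.1]
finger_gap: -0.0001
```

Call:
move_arm --targets '[[[0.2,0,0],[0,0,0],0],[[0.3,0,0],[0,0,0],0],[[0.3,0,0],[0,0,0],0]]'

```text
t: 5.1
eef_pos: [0.5348, 0.1035, 0.0885]
orientation: [[-0.019, 1.0, 0.004], [1.0, 0.019, 0.0], [0.0, 0.004, -1.0]]
ft_force: [0.1, -3.5, 2.2]
finger_gap: -0.0004
```

Call:
move_arm --targets '[[[0.2,0,0],[0,0,0],0],[[0.3,0,0],[0,0,0],0],[[0.3,0,0],[0,0,0],0]]'

```text
t: 5.4
eef_pos: [0.5349, 0.1038, 0.0885]
orientation: [[-0.021, 1.0, 0.004], [1.0, 0.021, -0.005], [-0.005, 0.004, -1.0]]
ft_force: [0.8, -13.7, 3.5]
finger_gap: 0.0002
```

```bash
python3 -c "
from h import *
goal(0,.07,.088)
C=cam('scene')
p,d=optics.snapshot('scene');save('scene4',p)
q=proj(C,np.array([np.r_[b2w(sx*.14,y),.07] for y in(.172,.004) for sx in(-1,1)])).astype(int);print(q)
c=p[180:320,180:400];save('s4c',cv2.resize(c,None,fx=3.6,fy=3.6,interpolation=cv2.INTER_CUBIC))
"
```

```text
shift cm [-0.12 -0.01  0.05] rv [0.004 0.005 0.004] now box [ 0.1 71.2] z 0.0885 F [  0.8 -13.7   3.5] t 5.4 gap 0.0002
[[374 208]
 [315 291]
 [317 181]
 [252 253]]
```

View pics/s4c.png

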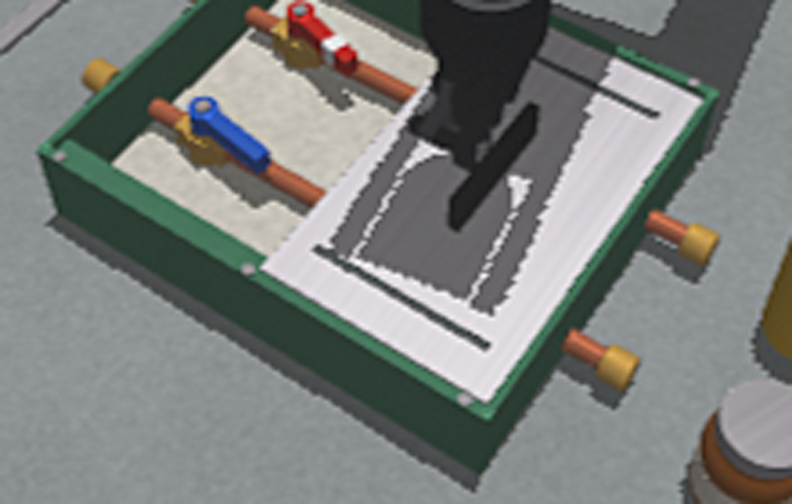

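The push force rose to 14 N with no more motion, and the cover's edge sits flush with the end wall. I'll back off, lift, and look at the levers.

Call:
move_arm --targets '[[[-1,0,0],[0,0,0],0],[[-2,0,0],[0,0,0],0],[[-2,0,-4],[0,0,0],0],[[-2,0,-8],[0,0,0],0],[[-2,5,-12],[0,0,0],0],[[-7,8,-13],[0,0,0],0],[[-11,12,-13],[0,0,0],0],[[-11,15,-13],[0,0,0],0],[[-11,15,-13],[0,0,0],0],[[-11,15,-13],[0,0,0],0]]'

```text
t: 6.45
eef_pos: [0.6869, -0.0027, 0.218]
orientation: [[-0.02, 1.0, 0.001], [1.0, 0.02, -0.003], [-0.003, 0.001, -1.0]]
ft_force: [-0.5, 0.0, -0.2]
finger_gap: 0.0
```

```bash
python3 -c "
from h import *
goal(0,.07,.088)
for n in('top','scene','wrist'):
    C=cam(n)
    p,d=optics.snapshot(n);save(n+'5',p);np.save(n+'5.npy',d)
    h=cv2.cvtColor(p,cv2.COLOR_RGB2HSV)
    for nm,m in(('red',cv2.inRange(h,(0,130,90),(6,255,255))|cv2.inRange(h,(174,130,90),(180,255,255))),('blue',cv2.inRange(h,(105,120,60),(125,255,255)))):
        v,u=np.nonzero(m);b=w2b(ray(C,np.c_[u,v],.054))
        k=(abs(b[:,0])<.13)&(b[:,1]>-.18)&(b[:,1]<0);b=b[k]
        if k.sum()>10:
            r=cv2.minAreaRect((b*1000).astype(np.float32));print(n,nm,k.sum(),b.min(0),b.max(0),r)
"
```

```text
shift cm [ 10.87 -15.01  12.95] rv [0.001 0.003 0.002] now box [150.1 -38. ] z 0.218 F [-0.5  0.  -0.2] t 6.45 gap 0.0
scene red 100 [-0.07649727 -0.12983301] [-0.03384337 -0.05142577] ((-51.252140045166016, -93.43646240234375), (84.43254089355469, 26.328493118286133), 66.55267333984375)
scene blue 172 [ 0.03925029 -0.13064028] [ 0.07171505 -0.05252126] ((59.57466125488281, -92.55866241455078), (80.85289764404297, 25.644939422607422), 76.45600891113281)
wrist red 644 [-0.07702756 -0.13072844] [-0.03940597 -0.05771279] ((-55.620628356933594, -93.60601806640625), (78.61196899414062, 22.55308723449707), 69.33665466308594)
wrist blue 588 [ 0.03857802 -0.13028352] [ 0.06174961 -0.06500621] ((50.654300689697266, -97.75338745117188), (65.473388671875, 19.790157318115234), 85.13861846923828)
```

View pics/top5.png

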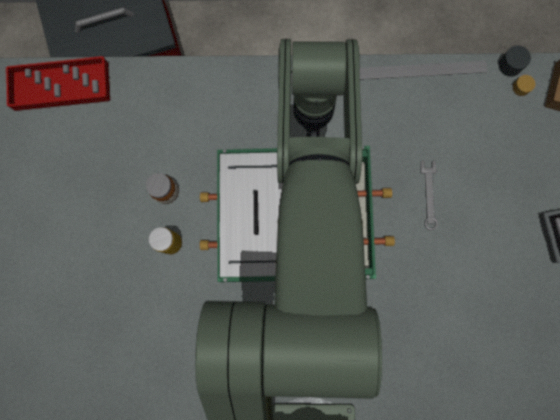

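View pics/wrist5.png

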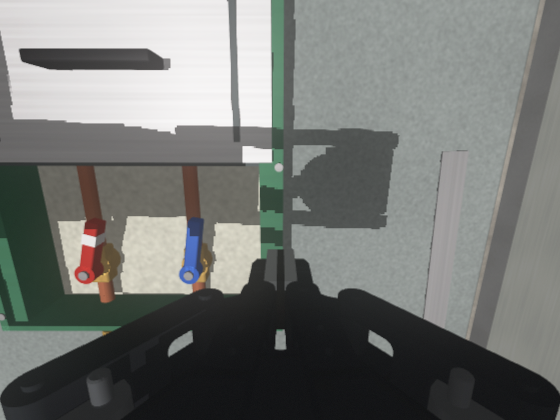

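The cover's left edge is at column 219, flush with the wall, and the bar is at (256, 212). In the wrist view red is at (90, 250) and blue at (192, 250). Red's pivot is at box (-65, -120), as specified, and its lever angle is about 0.3. I'll go to the -x side of the red lever.

```bash
python3 -c "
from h import *
goal(-.095,-.078,.12)
C=cam('top')
D=np.load('top5.npy');P=cloud(C,D);
b=w2b(P.reshape(-1,3)).reshape(420,560,2)
k=(P[...,2]>.09)&(P[...,2]<.11)&(abs(b[...,0])<.06)&(b[...,1]>.06)&(b[...,1]<.12);print('bar',b[k].mean(0),b[k].min(0),b[k].max(0))
"
```

```text
shift cm [ -3.97 -24.43   9.91] rv [0.003 0.004 0.004] now box [148.9 -36.9] z 0.2195 F [ 0.  -0.6 -0.5] t 6.6 gap -0.0001
bar [-0.0012488   0.08810355] [-0.04980455  0.08337766] [0.04756352 0.09324499]
```

Bar at y = 88.1 mm: the cover is fully home.

Call:
move_arm --targets '[[[-4,-24.4,0],[0,0,0],0],[[-4,-24.4,0],[0,0,0],0],[[-4,-24.4,0],[0,0,0],0],[[-4,-24.4,0],[0,0,0],0],[[-4,-24.4,0],[0,0,0],0],[[-4,-24.4,3],[0,0,0],0],[[-4,-24.4,6],[0,0,0],0],[[-4,-24.4,9.9],[0,0,0],0],[[-4,-24.4,9.9],[0,0,0],0],[[-4,-24.4,9.9],[0,0,0],0]]'

```text
t: 7.6
eef_pos: [0.4424, -0.0468, 0.1208]
orientation: [[-0.023, 1.0, 0.003], [1.0, 0.023, -0.004], [-0.004, 0.003, -1.0]]
ft_force: [0.4, -0.4, 0.2]
finger_gap: -0.0003
```

```bash
python3 -c "
from h import *
goal(-.095,-.078,.051)
p,d=optics.snapshot('wrist');save('w6',p)
p,d=optics.snapshot('scene');save('s6',cv2.resize(p[130:270,160:380],None,fx=3.6,fy=3.6))
"
```

```text
shift cm [ 0.   -0.01  6.98] rv [0.003 0.004 0.005] now box [-95.1 -77.8] z 0.1208 F [ 0.4 -0.4  0.2] t 7.6 gap -0.0003
```

View pics/s6.png

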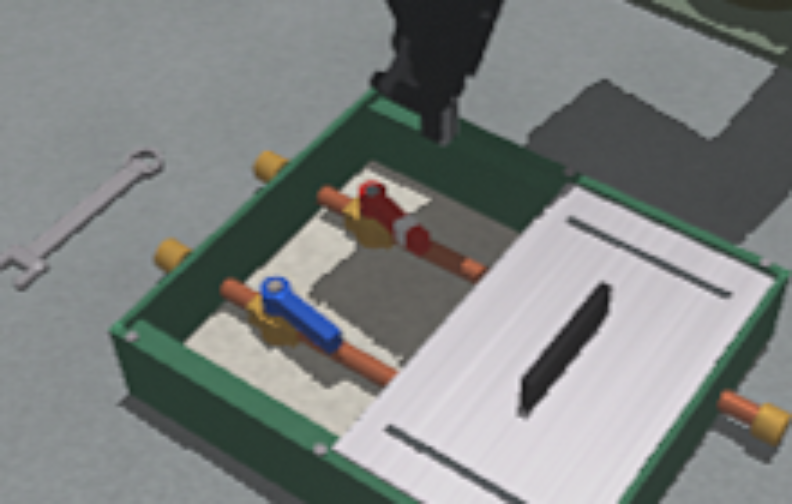

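View pics/w6.png

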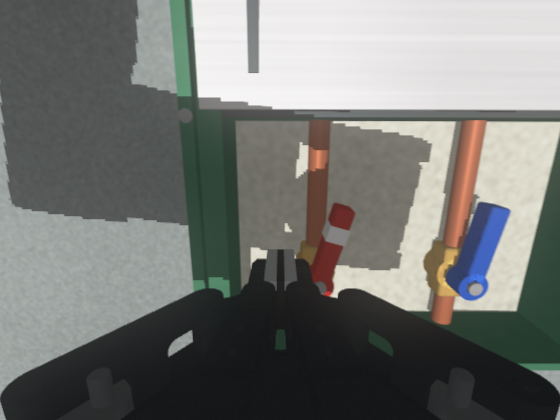

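The closed fingers are in the gap between the -x wall and the red lever; the lever runs from about (325, 290) to (345, 210) in the wrist view. I'll lower in two steps and watch the force.

Call:
move_arm --targets '[[[0,0,2],[0,0,0],0],[[0,0,4],[0,0,0],0],[[0,0,5.5],[0,0,0],0],[[0,0,5.5],[0,0,0],0]]'

```text
t: 8.1
eef_pos: [0.4443, -0.0473, 0.0671]
orientation: [[-0.022, 1.0, 0.006], [1.0, 0.022, -0.004], [-0.004, 0.006, -1.0]]
ft_force: [-0.1, -0.9, 0.1]
finger_gap: -0.0002
```

Call:
move_arm --targets '[[[0,0,0.8],[0,0,0],0],[[0,0,1.3],[0,0,0],0],[[0,0,1.3],[0,0,0],0]]'

```text
t: 8.4
eef_pos: [0.4445, -0.0473, 0.0541]
orientation: [[-0.023, 1.0, 0.006], [1.0, 0.023, -0.004], [-0.004, 0.006, -1.0]]
ft_force: [-0.4, -0.1, 1.0]
finger_gap: 0.0003
```

```bash
python3 -c "
from h import *
goal(-.095,-.078,.053)
o=telemetry.get_obs();R=o['orientation']
for a in range(0,100,9):
    f=np.radians(a);c,s=np.cos(f),np.sin(f)
    r=45-(14.5*max(s,0)-11*c)
    if r>45:r=45
    L=np.array([s,c]);n=np.array([c,-s])
    P=np.array([-65,-120])+r*L-n*(7+14.5*abs(c)+11*abs(s))
    d=R.T@(np.r_[b2w(*P/1000),.053]-o['eef_pos']);print(a,P.round(1),np.round(d*100,2))
"
```

```text
shift cm [ 0.03 -0.2   0.11] rv [0.006 0.004 0.005] now box [-93.1 -78.3] z 0.0541 F [-0.4 -0.1  1. ] t 8.4 gap 0.0003
0 [-86.5 -75. ] [0.33 0.66 0.12]
9 [-80.7 -71.9] [0.63 1.24 0.12]
18 [-74.1 -69.7] [0.85 1.9  0.12]
27 [-66.8 -68.6] [0.96 2.63 0.13]
36 [-58.9 -68.8] [0.94 3.42 0.13]
45 [-52.6 -72.2] [0.59 4.04 0.14]
54 [-47.2 -76.9] [0.12 4.58 0.14]
63 [-42.6 -82.3] [-0.43  5.04  0.15]
72 [-38.9 -88.4] [-1.04  5.41  0.15]
81 [-36.1 -95. ] [-1.7   5.68  0.15]
90 [ -34.5 -102. ] [-2.4   5.84  0.16]
99 [ -33.2 -104.6] [-2.66  5.97  0.16]
```

Call:
move_arm --targets '[[[0.3,0.7,0],[0,0,0],0],[[0.6,1.2,0],[0,0,0],0],[[0.8,1.9,0],[0,0,0],0],[[0.9,2.3,0],[0,0,0],0],[[0.9,2.6,0],[0,0,0],0],[[0.9,3.0,0],[0,0,0],0],[[0.9,3.4,0],[0,0,0],0],[[0.7,3.8,0],[0,0,0],0],[[0.6,4.0,0],[0,0,0],0],[[0.6,4.0,0],[0,0,0],0]]'

```text
t: 9.4
eef_pos: [0.485, -0.0406, 0.0543]
orientation: [[-0.022, 1.0, 0.007], [1.0, 0.022, -0.004], [-0.004, 0.007, -1.0]]
ft_force: [-0.6, 1.5, 0.2]
finger_gap: 0.0001
```

```bash
python3 -c "
from h import *
goal(-.0345,-.102,.053)
p,d=optics.snapshot('wrist');save('w7',p)
p,d=optics.snapshot('scene');save('s7',cv2.resize(p[130:270,160:380],None,fx=3.6,fy=3.6))
"
```

```text
shift cm [-2.98  1.78  0.16] rv [0.007 0.004 0.004] now box [-52.4 -72.3] z 0.0543 F [-0.6  1.5  0.2] t 9.4 gap 0.0001
```

View pics/s7.png

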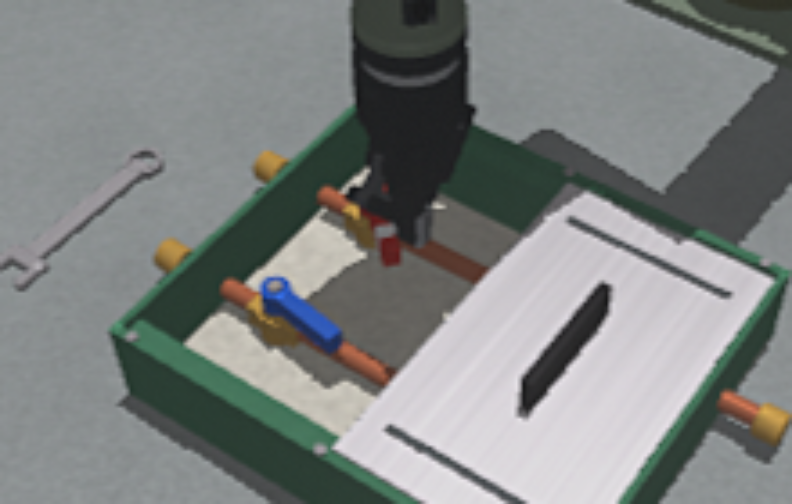

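View pics/w7.png

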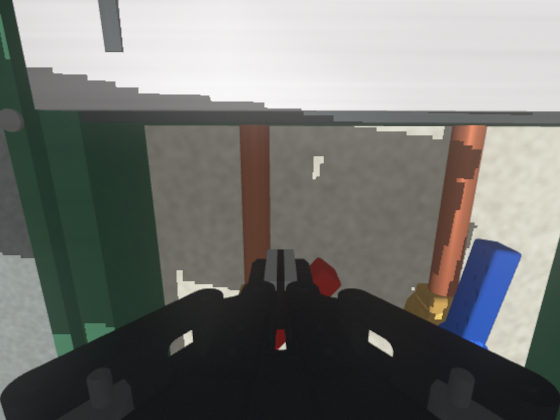

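The red lever has turned to roughly 45° (tip near (325, 275) in the wrist view), and blue is untouched. I'll continue along the arc.

Call:
move_arm --targets '[[[-0.2,0.3,0],[0,0,0],0],[[-0.5,0.5,0],[0,0,0],0],[[-1.0,1.0,0],[0,0,0],0],[[-1.3,1.2,0],[0,0,0],0],[[-1.6,1.4,0],[0,0,0],0],[[-2.0,1.5,0],[0,0,0],0],[[-2.3,1.6,0],[0,0,0],0],[[-2.6,1.7,0],[0,0,0],0],[[-2.8,1.8,0],[0,0,0],0],[[-2.8,1.8,0],[0,0,0],0]]'

```text
t: 10.5
eef_pos: [0.5049, -0.0685, 0.055]
orientation: [[-0.022, 1.0, 0.01], [1.0, 0.022, -0.005], [-0.005, 0.01, -1.0]]
ft_force: [2.1, 3.1, -1.6]
finger_gap: 0.0002
```

Call:
move_arm --targets '[[[-0.2,0,0],[0,0,0],0],[[-0.2,0,0],[0,0,0],0]]'

```text
t: 10.7
eef_pos: [0.5054, -0.0708, 0.0551]
orientation: [[-0.022, 1.0, 0.011], [1.0, 0.022, -0.005], [-0.005, 0.011, -1.0]]
ft_force: [1.0, 3.0, -1.4]
finger_gap: -0.0002
```

Call:
move_arm --targets '[[[-0.2,0,0],[0,0,0],0],[[-0.2,0,0],[0,0,0],0]]'

```text
t: 10.9
eef_pos: [0.5054, -0.0712, 0.0551]
orientation: [[-0.02, 1.0, 0.011], [1.0, 0.02, -0.002], [-0.002, 0.011, -1.0]]
ft_force: [1.3, 10.9, -2.7]
finger_gap: 0.0001
```

Call:
move_arm --targets '[[[-0.2,0,0],[0,0,0],0],[[-0.2,0,0],[0,0,0],0]]'

```text
t: 11.1
eef_pos: [0.5054, -0.0713, 0.0552]
orientation: [[-0.018, 1.0, 0.011], [1.0, 0.018, 0.002], [0.002, 0.011, -1.0]]
ft_force: [2.0, 12.7, 0.0]
finger_gap: -0.0003
```

```bash
python3 -c "
from h import *
goal(-.0345,-.102,.053)
p,d=optics.snapshot('wrist');save('w8',p)
"
```

```text
shift cm [ 0.13 -0.2   0.21] rv [ 0.011 -0.002  0.   ] now box [ -32.5 -103.3] z 0.0552 F [ 2.  12.7  0. ] t 11.1 gap -0.0003
```

View pics/w8.png

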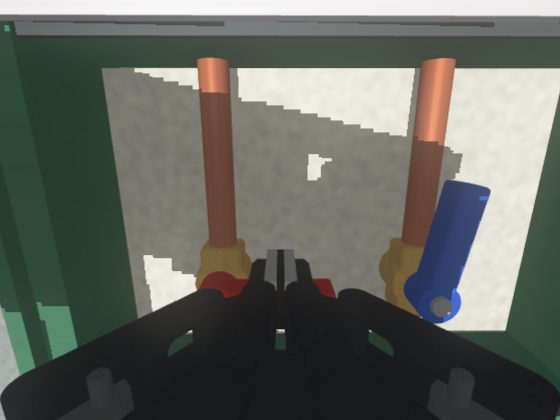

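The force rose to 12 N with no more motion, so the red lever is on its stop, lying along +x. I'll back off in +y, lift, and clear toward the robot so I can check.

Call:
move_arm --targets '[[[0.8,0,0],[0,0,0],0],[[1.5,0,0],[0,0,0],0],[[1.5,0,-4],[0,0,0],0],[[1.5,0,-8],[0,0,0],0],[[1.5,0,-12],[0,0,0],0],[[1.5,0,-16],[0,0,0],0],[[1.5,0,-19],[0,0,0],0],[[1.5,0,-19],[0,0,0],0]]'

```text
t: 11.95
eef_pos: [0.5051, -0.0573, 0.25]
orientation: [[-0.018, 1.0, 0.021], [1.0, 0.018, -0.001], [-0.001, 0.021, -1.0]]
ft_force: [-0.6, -0.7, -0.6]
finger_gap: -0.0003
```

Call:
move_arm --targets '[[[-25,-10,0],[0,0,0],0],[[-25,-10,0],[0,0,0],0],[[-25,-10,0],[0,0,0],0],[[-25,-10,0],[0,0,0],0],[[-25,-10,0],[0,0,0],0],[[-25,-10,0],[0,0,0],0],[[-25,-10,0],[0,0,0],0],[[-25,-10,0],[0,0,0],0]]'

```text
t: 12.75
eef_pos: [0.4092, -0.3088, 0.2475]
orientation: [[-0.017, 1.0, 0.019], [1.0, 0.017, 0.0], [-0.0, 0.019, -1.0]]
ft_force: [-0.3, 0.5, 0.2]
finger_gap: 0.0001
```

```bash
python3 -c "
from h import *
goal(0,0,.2)
for n in('top','scene'):
    C=cam(n)
    p,d=optics.snapshot(n);save(n+'9',p)
    h=cv2.cvtColor(p,cv2.COLOR_RGB2HSV)
    if n=='scene': save('s9',cv2.resize(p[130:310,160:420],None,fx=3,fy=3))
    P=w2b(cloud(C,d));z=cloud(C,d)[...,2]
    k=(z>.085)&(z<.11)&(abs(P[...,0])<.06)&(P[...,1]>.05)&(P[...,1]<.12);print(n,'bar',P[k].mean(0))
    for nm,m in(('red',cv2.inRange(h,(0,130,60),(6,255,255))|cv2.inRange(h,(174,130,60),(180,255,255))),('blue',cv2.inRange(h,(105,120,40),(125,255,255)))):
        v,u=np.nonzero(m);b=w2b(ray(C,np.c_[u,v],.054))
        k=(abs(b[:,0])<.13)&(b[:,1]>-.18)&(b[:,1]<0);b=b[k]
        if k.sum()>10:
            r=cv2.minAreaRect((b*1000).astype(np.float32));print(n,nm,k.sum(),b.min(0),b.max(0),np.round(r[0]),np.round(r[1]),r[2])
"
```

```text
shift cm [33.91 13.18  5.  ] rv [ 0.019  0.    -0.001] now box [-133.  -339.1] z 0.2475 F [-0.3  0.5  0.2] t 12.75 gap 0.0001
top bar [-0.00120326  0.08811158]
top red 126 [-0.07477148 -0.12881147] [-0.00509083 -0.11021356] [ -40. -120.] [18. 70.] 87.7348403930664
top blue 161 [ 0.03942043 -0.12859853] [ 0.06222917 -0.05881614] [ 51. -94.] [70. 17.] 83.55890655517578
scene bar [0.00526845 0.08861084]
scene red 128 [-0.07649727 -0.12983301] [ 0.00433197 -0.10074316] [ -36. -113.] [81. 28.] 4.876837730407715
scene blue 173 [ 0.03925029 -0.13064028] [ 0.07171505 -0.05263894] [ 60. -93.] [81. 26.] 76.45600891113281
```

View pics/top9.png

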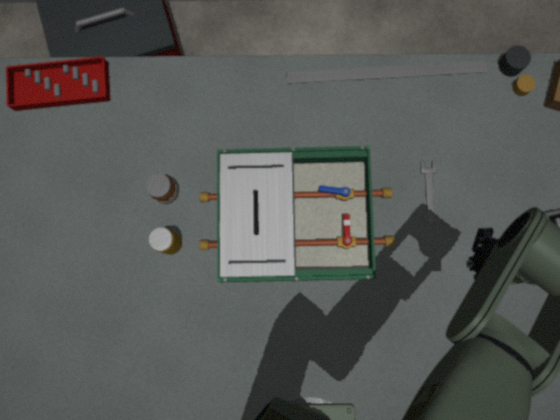

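View pics/s9.png

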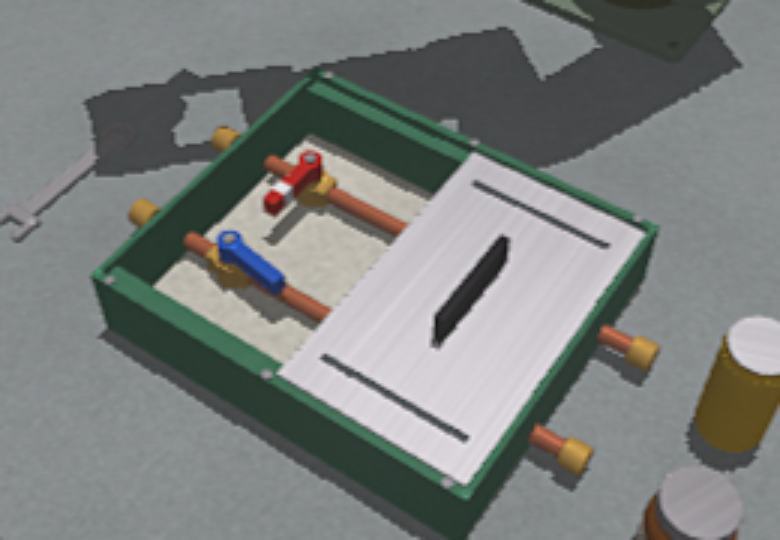

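The top view shows the cover flush left (bar at (256, 212), y = 88 mm), red at (347, 228) pointing along +x, and blue, the jar, the can and the spanner where they were. The arm is clear at the lower right.

```bash
python3 -c "
from plant import bot;print(bot.finish_job())"
```

```text
the job is handed in; nothing more can be done
None
```

I pushed the cover all the way to the robot's left with closed fingertips on its bar. I then pushed the red handle round to its stop, moved the arm clear and handed the job in at about 13 s.

- **Cover:** the bar sits at box y = 88.1 mm in the top view and 88.6 mm in the scene view; the target is 88 mm. The push force rose to about 14 N against the end wall with no further movement.
- **Red handle:** it points along the box's +x, within about 2° by the top-view mask. The scene-view mask read about 5° off, but that is a slanted view that also picks up the lever's sides. At the stop the force rose to about 13 N with no further motion.
- **Blue handle:** its readings from the scene camera were the same before and after the red handle was turned.
- **Jar, can and spanner:** by eye in the pictures they have not moved; I did not measure them.
- **Robot:** it finished at z = 0.25 m, well to the robot's right of the box, touching nothing, with force readings near zero. The highest wrist force I read was about 14 N.

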